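# Prop the pattern board and back it with the heavy weight

## Task

Take the yellow pattern board out of its rack and lean it, standing on its lower edge, against the dark block of the stand, square to it and roughly centred, about 20 degrees off upright. One of the four identical grey weights is heavy: find it by feel and set it down flat on the stand's base in front of the board, end-on and pointing straight at it, with its end touching or nearly touching the middle of the board's foot so the board cannot slide out. Leave the three light weights standing on the green mat, and do not disturb the thread cone, the spool or the scissors.

Things in the scene. Friction and masses are not known exactly. Their poses are not given: they have to be found in the camera images.
- board: yellow rigid pattern board, 8 mm thick (x) x 150 mm wide (y) x 170 mm tall (z), 0.19 kg, with coloured lines on both faces. Origin at the middle of its lower edge, z up along the board. It starts standing upright in the rack's slot
- board_foot (a point): middle of the board's lower edge, midway between its faces (the same point as the board's origin)
- board_top (a point): middle of the board's top edge, 170 mm from the origin along the board's z
- rack: wooden filing rack, 70 x 170 x 48 mm, fixed, with one slot along its y: 16 mm wide, floor 10 mm above the table, walls up to 48 mm. Origin at the centre of its underside; x across the slot
- stand: leaning stand, fixed. Pale plywood base plate 220 (x) x 200 (y) x 10 mm; on it a dark wooden block 50 (x) x 180 (y) mm, 80 mm tall (top 90 mm above the table). The block's leaning face is at x = -60 mm, looking to +x; the plate is free from there to x = +110 mm. Origin: centre of the plate's underside. The board leans with its top towards the block, its foot on the plate
- mat: green cutting mat, 270 (x) x 200 (y) x 3 mm, fixed to the table, the weights start on it. Origin at the centre of its underside
- weight_a: one of four pattern weights that look exactly alike: grey fabric-covered bar 100 (x) x 48 (y) x 50 (z) mm with a brown band round its middle. Origin at the centre of its underside, x along its length. One of the four (a different one each time) has a metal core and weighs 0.5 to 0.75 kg; the other three weigh 0.15 to 0.3 kg
- weight_b: one of four pattern weights that look exactly alike: grey fabric-covered bar 100 (x) x 48 (y) x 50 (z) mm with a brown band round its middle. Origin at the centre of its underside, x along its length. One of the four (a different one each time) has a metal core and weighs 0.5 to 0.75 kg; the other three weigh 0.15 to 0.3 kg
- weight_c: one of four pattern weights that look exactly alike: grey fabric-covered bar 100 (x) x 48 (y) x 50 (z) mm with a brown band round its middle. Origin at the centre of its underside, x along its length. One of the four (a different one each time) has a metal core and weighs 0.5 to 0.75 kg; the other three weigh 0.15 to 0.3 kg
- weight_d: one of four pattern weights that look exactly alike: grey fabric-covered bar 100 (x) x 48 (y) x 50 (z) mm with a brown band round its middle. Origin at the centre of its underside, x along its length. One of the four (a different one each time) has a metal core and weighs 0.5 to 0.75 kg; the other three weigh 0.15 to 0.3 kg
- cone: bystander: cone of orange thread on a white core, 68 mm across at its foot, 125 mm tall, standing. Origin at the centre of its underside
- spool: bystander: wooden spool with blue thread, 60 mm across, 80 mm tall, standing. Origin at the centre of its underside
- scissors: bystander: black-handled scissors in a brown sheath, lying flat, about 245 mm long (along x, handles at -x), 12 mm thick. Origin near the pivot
Not all that is in view belongs to the job. Of the things like the board, leave any that is turquoise; of the rest the smaller one is meant. What is shaped like the weight_a but purple is not meant.

How it is judged:
By the outcome, as a careful person would: the job done as asked, in the order asked, and still so for the second after the job is handed in, with the robot touching nothing.
It also fails if it takes over 72 s, if anything falls off the work surface, if the arm or the gripper's body presses on something with over 40 N, if the wrist force passes 120 N, or if a joint passes its speed limit or range.

## Robot

A 6-joint arm with a two-finger parallel gripper is mounted at the origin on the work surface. World frame = base frame: x ahead of the robot, y to its left, z up, the work surface at z = 0. Lengths are in m, angles in rad, forces in N, time in s.
With the tool pointing down it reaches from about 0.3 to 0.875 m from the base axis. Payload 6.4 kg.
Tool frame: the origin (TCP) lies midway between the tips of the shut fingers; the grasp point (between the pads) lies 19 mm behind it; z points along the fingers, y is the line along which they close (so a half turn about z gives the same grasp; the last joint's range is limited). The gripper opens to 85 mm and grips with 20 to 120 N. Pads are 22 mm wide; open, the fingers measure 114 mm over their backs; the gripper's body (76 mm by 85 mm) begins 54 mm behind the grasp point. The pads swing forward as they close: fully open they stand 13 mm farther back than shut.
Start: joints at [-1.458, 0.181, 1.607, -0, 1.354, -0.206], TCP at [0.18, -0.546, 0.231] pointing down, gripper open.
Joint ranges: [-2.99, 2.99], [-0.89, 2.07], [0.3, 2.58], [-1.14, 4.28], [0, 2.63], [-3.12, 3.12]. Speed limits (rad/s): [2.57, 2.57, 3.01, 3.14, 3.14, 3.14].

## Interface

Orientations are given as a unit quaternion [w, x, y, z].
In Python, from bench import get_obs, camera, hand_in gives the robot as it stands.
- The arm moves only by the tool carry_out, never from a script. Its argument "plan" is a list that holds one entry, the list of rows, each a list of 7 numbers: the shift along the world's x, y, z in m, then the turn, a rotation vector about the world's x, y, z in rad, then the opening, from 0 (shut) to 1 (fully open). In form: [[[x, y, z, rx, ry, rz, hand], ...]]. A call has exactly 5 rows; each row is the pose to reach, as a shift and turn from the pose commanded when the call began; what a row does not reach only later rows make up. A row lasts 1/12 s, in which the tool goes at most 41.7 mm and 7.16 degrees, less where a joint would pass 70% of its speed; a pose out of reach is approached as far as the arm can. A call with a gripper value outside its range is refused whole. The fingers move at their own pace and stop on an object; the grip force is fixed at half the most. Time passes only in rows, so rows that repeat a pose let the fingers close, or fill a call up. It gives the time, the measured TCP pose, the force, the opening and the grip force at its end, in the units of the state.
- get_obs(): the state, without advancing time (a new reading comes with each control period).
- camera(name): name is "scene" or "top" or "wrist"; returns a dict with "pixels" (480x640x3 uint8, red, green, blue), "z_map" (480x640 float32, m along the optical axis (not along the pixel's ray), 0 where there is no reading), "camera_matrix" (3x3 intrinsics, pixels), "cam_to_world" (4x4, takes a point from camera to world coordinates). Camera axes: x right, y up, looking along -z (the intrinsics and any distortion apply to the point x, -y, -z); pixel columns grow to the right and rows downward; lengths in m; the calibration is good to about 2 mm. A picture is of the moment at which its call begins.
- hand_in(): hands the job in; it is judged then, once.
The state is a dict: "time_s": time; "q": joint angles; "dq": joint speeds; "joint_efforts": joint torques, N m; "eef_pos": TCP position; "eef_rot": TCP orientation; "wrist_force": force on the tool from outside, world axes, zero at the start; "torque": the same for the moment, N m; "opening": opening from 0.0 (shut) to 1.0 (fully open); "grasp_force": force on a finger pad.
Only numpy, scipy, OpenCV 4.12 (cv2) and the standard library are available. Lean on these libraries where they do the work, as an engineer would, in place of code of your own. Each camera call takes 0.05 s, during which the arm holds its last target. There are 200 camera calls.

## Working session

There is one attempt and no reset: what is moved stays moved. The work goes in short steps, Python scripts to look and compute and a tool call to move; the robot and the scene stay as the last step left them, time stands still between calls to the robot, and variables do not carry over. Pictures are saved under pics/ and viewed, at most 10 in all, crops included, and the job is handed in when it is done.

Besides the shell and the picture viewer there is one more tool, called as name(argument=value, ...), one argument or row to a line, values as JSON. carry_out: Moves the arm, as the interface text tells. Its arguments: {"type":"object","properties":{"plan":{"type":"array","items":{"type":"array","items":{"type":"array","items":{"type":"number"}}}}},"required":["plan"]}

```bash
mkdir -p pics; ls
python3 - <<'E'
from bench import get_obs,camera
import cv2,numpy as np
o=get_obs();print({k:np.round(v,3).tolist() for k,v in o.items()})
for n in ("scene","top"):
    c=camera(n);cv2.imwrite(f"pics/{n}0.png",c["pixels"][:,:,::-1]);np.savez(f"{n}0.npz",**c)
    print(n,c["camera_matrix"].round(1).tolist(),c["cam_to_world"].round(3).tolist())
E
```

```text
pics
{'time_s': 0.0, 'q': [-1.458, 0.182, 1.608, -0.0, 1.354, -0.206], 'dq': [-0.0, 0.001, 0.001, 0.002, -0.001, 0.001], 'joint_efforts': [-0.001, -44.487, -35.134, -0.0, 0.009, -0.0], 'eef_pos': [0.18, -0.545, 0.23], 'eef_rot': [-0.001, 0.987, 0.159, 0.0], 'wrist_force': [0.432, 0.396, -0.483], 'torque': [0.011, 0.003, -0.003], 'grasp_force': 0.0, 'opening': 1.003}
scene [[491.3, 0.0, 320.5], [0.0, 491.3, 239.6], [0.0, 0.0, 1.0]] [[0.327, -0.751, 0.573, 1.056], [0.945, 0.256, -0.205, -0.169], [0.007, 0.609, 0.793, 0.905], [0.0, 0.0, 0.0, 1.0]]
top [[489.2, 0.0, 322.5], [0.0, 489.2, 239.3], [0.0, 0.0, 1.0]] [[0.011, 0.998, -0.065, 0.428], [-1.0, 0.011, -0.002, 0.057], [-0.001, 0.065, 0.998, 1.32], [0.0, 0.0, 0.0, 1.0]]
```

View pics/scene0.png

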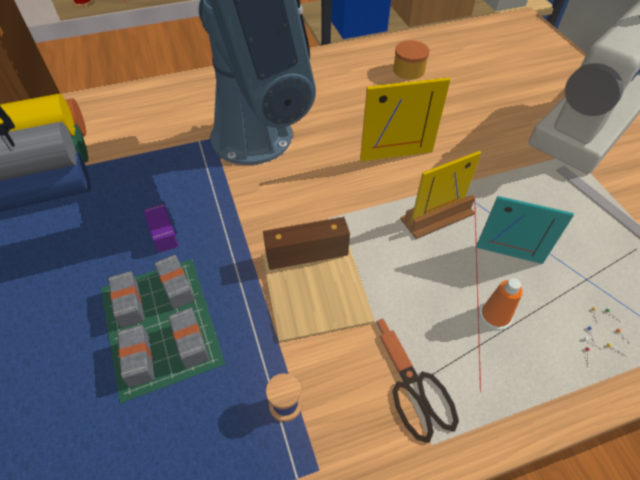

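View pics/top0.png

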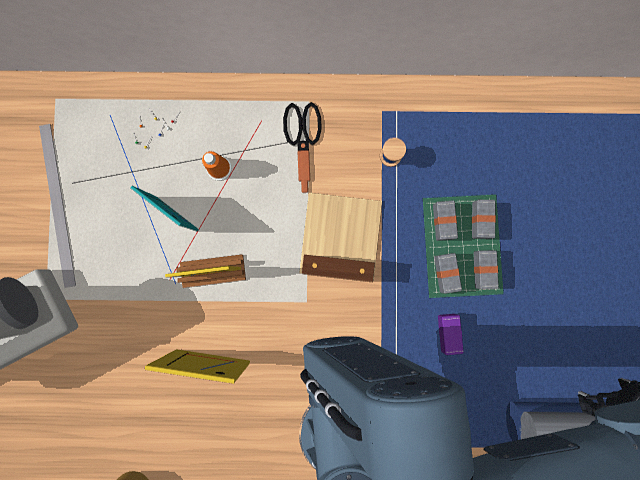

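The scene view shows the target board in the rack at about (447,190), with the larger yellow board behind it at (405,120) and the turquoise one at (525,230). The stand is at (315,280) and the four weights on the mat at (125,300), (175,280), (135,355) and (188,335). The top view shows rack and board at (212,270), stand at (342,237), and weights at (447,220), (484,218), (447,272) and (485,270).

```bash
cat > h.py <<'E'
import numpy as np,cv2
def world(c):
    K=c["camera_matrix"];T=c["cam_to_world"];z=c["z_map"]
    v,u=np.mgrid[:z.shape[0],:z.shape[1]]
    P=np.stack([(u-K[0,2])/K[0,0]*z,-(v-K[1,2])/K[1,1]*z,-z],-1)
    W=P@T[:3,:3].T+T[:3,3]; W[z==0]=np.nan
    return W
def hsv(c): return cv2.cvtColor(c["pixels"],cv2.COLOR_RGB2HSV)
def rects(W,m,amin=60):
    m=cv2.morphologyEx(m.astype(np.uint8),cv2.MORPH_OPEN,np.ones((3,3)))
    n,L,s,_=cv2.connectedComponentsWithStats(m,connectivity=4);out=[]
    for i in range(1,n):
        if s[i,4]<amin: continue
        p=W[L==i]; r=cv2.minAreaRect((p[:,:2]*1000).astype(np.float32))
        out.append((np.round(r[0],1),np.round(r[1],1),round(r[2],1),round(np.median(p[:,2])*1000,1),s[i,4],s[i,:2]+s[i,2:4]//2))
    return out
E
python3 - <<'E'
from h import *
for n in("top","scene"):
    c=dict(np.load(n+"0.npz"));W=world(c);H=hsv(c);x,y,z=np.moveaxis(W,-1,0)
    print(n)
    box=lambda a,b,d,e:(x>a)&(x<b)&(y>d)&(y<e)
    for k,m in dict(weights=box(.2,.8,-.5,-.08)&(z>.04)&(z<.062),block=box(.2,.8,-.1,.2)&(z>.08)&(z<.1),plate=box(.2,.8,-.1,.15)&(z>.006)&(z<.016),
      rack=box(.2,.8,.15,.55)&(z>.04)&(z<.056)&(H[...,0]<18),
      yellow=box(.25,.8,.1,.6)&(abs(H[...,0]-27)<5)&(H[...,1]>180)&(z>.03),mat=box(.2,.8,-.5,-.08)&(abs(H[...,0]-70)<15)&(z<.012)&(H[...,1]>80),
      turq=(abs(H[...,0]-90)<6)&(H[...,1]>120)&(z>.03)&(x>.3)).items():
        for r in rects(W,m): print(k,*r)
        if k=='yellow': 
            p=W[m];print(p.min(0),p.max(0)); 
            t=p[p[:,2]>p[:,2].max()-.02]; print(len(t),t.mean(0),cv2.fitLine(t[:,:2].astype(np.float32),2,0,.01,.01).ravel())
E
```

```text
top
weights [ 570.6 -365.6] [97.8 51.3] 0.4 52.5 728 [486 219]
weights [ 565.8 -264.1] [99.9 50. ] 4.0 52.2 722 [447 220]
weights [ 437.8 -369. ] [97.3 50.8] 2.6 52.2 733 [488 270]
weights [ 427.2 -270. ] [100.2  48.8] 9.7 52.4 734 [450 274]
weights [ 268.7 -276.8] [100.8  49.5] 5.5 49.1 742 [452 335]
block [437.  20.] [180.1  50. ] 84.1 89.8 1415 [338 268]
plate [785.2 104.1] [30.1 68.1] 13.7 11.2 131 [307 141]
plate [704.4 113.3] [115.7  30.1] 0.8 11.6 351 [304 169]
plate [547.5   8.8] [199.8 167.4] 84.2 10.1 3648 [342 226]
rack [440.8 354.4] [ 11.8 167.5] 7.6 47.8 286 [209 266]
rack [412.7 350.9] [ 12.  167.8] 7.8 47.3 307 [210 276]
[0.41563212 0.3678879  0.1578488 ] [0.42056617 0.42540755 0.18213591]
3 [0.41739188 0.4043338  0.17552781] [ 0.0302814 -0.9995414  0.4173919  0.4043338]
mat [ 632.3 -344.9] [ 12.8 125.8] 3.0 2.6 184 [472 198]
mat [ 507.1 -242.5] [251.1  58.5] 1.2 2.7 642 [434 244]
mat [ 602.6 -328.9] [35.9 31.3] 2.4 2.5 146 [466 209]
mat [ 562.9 -328.8] [33.5 26.9] 1.1 2.8 129 [467 223]
mat [ 528.4 -410.1] [19.1 71. ] 84.7 2.4 124 [496 236]
mat [ 523.8 -336.5] [35.6 36
[... 904 characters left out ...]
7 52.4 1247 [187 334]
weights [ 570.9 -366.4] [ 48.8 101.4] 88.6 52.4 1371 [133 352]
block [437.6  18.9] [180.2  53.5] 83.8 89.7 1749 [306 234]
plate [540.9   8.3] [201.3 182.8] 84.4 9.9 6683 [319 296]
plate [422.3 -74.8] [ 9.4 38.9] 82.6 9.8 60 [265 260]
plate [726.5 121.7] [ 73.4 162.2] 79.1 11.6 1228 [402 358]
rack [436.7 391.2] [13.1 96.4] 8.4 47.1 182 [458 203]
rack [448.  304.1] [13.4 68. ] 7.9 47.1 152 [427 217]
rack [718.7 327.8] [49.4 16.7] 37.9 48.1 126 [500 310]Traceback (most recent call last):
  File "<stdin>", line 12, in <module>
    return umr_minimum(a, axis, None, out, keepdims, initial, where)
ValueError: zero-size array to reduction operation minimum which has no identity
```

Run:
```python
from h import *
for n in("scene","top"):
    c=dict(np.load(n+"0.npz"));W=world(c);H=hsv(c);x,y,z=np.moveaxis(W,-1,0)
    print(n,H[185:195:5,440],W[190,440]) if n=="scene" else 0
    m=(x>.15)&(x<.5)&(y>.1)&(y<.65)&(abs(H[...,0]-27)<6)&(H[...,1]>150)&(z>.02)
    N,L,s,_=cv2.connectedComponentsWithStats(m.astype(np.uint8))
    for i in range(1,N):
        if s[i,4]<40: continue
        er=cv2.erode((L==i).astype(np.uint8),np.ones((3,3))) if n=="scene" else (L==i)
        p=W[er>0]; q=W[L==i]; 
        if len(p)<10: continue
        u,S,v=np.linalg.svd(p-p.mean(0),full_matrices=False); nv=v[2]*np.sign(v[2][0])
        e=np.array([-nv[1],nv[0],0]);e/=np.linalg.norm(e)
        a=p@e
        print(s[i],"mean",p.mean(0).round(4),"n",nv.round(3),"yaw",np.degrees(np.arctan2(nv[1],nv[0])).round(1),"tilt",np.degrees(np.arcsin(nv[2])).round(1),"rms",(S[2]/len(p)**.5).round(4))
        print(" min",np.nanmin(q,0).round(3),"max",np.nanmax(q,0).round(3),"edge ext",np.percentile(q@e,[1,99]).round(4),"e",e.round(3),'zpct',np.percentile(q[:,2],[1,99]).round(3))
```

```text
scene [[ 25 239 142]
 [ 25 237 142]] [0.42982341 0.33686605 0.10258458]
```

```bash
sed -i 's/def hsv(c): return cv2.cvtColor(c\["pixels"\],cv2.COLOR_RGB2HSV)/def hsv(c): return cv2.cvtColor(c["pixels"],cv2.COLOR_RGB2HSV).astype(int)/' h.py
cat > bd.py <<'E'
from h import *
def boards(c,er=True,lo=.02,x0=.15,x1=.65,y0=-.2,y1=.65):
    W=world(c);H=hsv(c);x,y,z=np.moveaxis(W,-1,0)
    m=(x>x0)&(x<x1)&(y>y0)&(y<y1)&(abs(H[...,0]-27)<6)&(H[...,1]>190)&(z>lo)
    m=cv2.morphologyEx(m.astype(np.uint8),cv2.MORPH_CLOSE,np.ones((5,5)))*np.isfinite(z)
    N,L,s,_=cv2.connectedComponentsWithStats(m.astype(np.uint8))
    for i in range(1,N):
        if s[i,4]<40: continue
        p=W[cv2.erode((L==i).astype(np.uint8),np.ones((3,3)))>0] if er else W[L==i]; q=W[L==i]
        if len(p)<10: continue
        u,S,v=np.linalg.svd(p-p.mean(0),full_matrices=False); nv=v[2]*np.sign(v[2][0])
        e=np.array([-nv[1],nv[0],0]);e/=np.linalg.norm(e)
        print(s[i],"mean",p.mean(0).round(4),"n",nv.round(3),"yaw",np.degrees(np.arctan2(nv[1],nv[0])).round(1),"tilt",np.degrees(np.arcsin(nv[2])).round(1),"rms",(S[2]/len(p)**.5).round(4))
        print(" min",q.min(0).round(3),"max",q.max(0).round(3),"edge ext",np.percentile(q@e,[1,99]).round(4),"e",e.round(3),'zpct',np.percentile(q[:,2],[1,99]).round(3))
E
python3 - <<'E'
from bd import *
for n in("scene","top"): print(n);boards(dict(np.load(n+"0.npz")),n=="scene")
E
```

```text
scene
[ 361   77   89   80 5320] mean [0.2035 0.3456 0.133 ] n [ 0.99 -0.14  0.  ] yaw -8.0 tilt 0.0 rms 0.0018
 min [0.181 0.247 0.014] max [0.223 0.447 0.231] edge ext [0.2741 0.4687] e [0.14 0.99 0.  ] zpct [0.021 0.228]
[ 413  151   68   67 2199] mean [0.4289 0.3473 0.1212] n [0.991 0.135 0.003] yaw 7.8 tilt 0.2 rms 0.0011
 min [0.412 0.275 0.037] max [0.441 0.424 0.183] edge ext [0.2155 0.3613] e [-0.135  0.991  0.   ] zpct [0.044 0.181]
top
[165 266  76  11 269] mean [0.4261 0.3401 0.1559] n [0.993 0.118 0.025] yaw 6.8 tilt 1.4 rms 0.003
 min [0.413 0.276 0.007] max [0.439 0.425 0.185] edge ext [0.2235 0.3701] e [-0.118  0.993  0.   ] zpct [0.014 0.184]
[ 145  350  104   33 1885] mean [0.2035 0.3474 0.1471] n [ 0.99  -0.138  0.011] yaw -7.9 tilt 0.7 rms 0.0016
 min [0.183 0.249 0.014] max [0.219 0.447 0.232] edge ext [0.2739 0.4692] e [0.138 0.99  0.   ] zpct [0.023 0.23 ]
```

carry_out(
  plan=[
    [[0.03,0.02,0.014,0,0,0.056,1],[0.06,0.04,0.028,0,0,0.112,1],[0.09,0.06,0.042,0,0,0.168,1],[0.12,0.08,0.056,0,0,0.224,1],[0.15,0.1,0.07,0,0,0.28,1]],
  ],
)

```text
time_s: 0.52
eef_pos: [0.3312, -0.4447, 0.3015]
eef_rot: [-0.0, 0.955, 0.296, -0.0]
wrist_force: [0.7, -0.5, 0.2]
opening: 0.999
grasp_force: 0.0
```

carry_out(
  plan=[
    [[0.014,0.038,0,0,0,0.056,1],[0.028,0.076,0,0,0,0.112,1],[0.042,0.114,0,0,0,0.168,1],[0.056,0.152,0,0,0,0.224,1],[0.07,0.19,0,0,0,0.28,1]],
  ],
)

```text
time_s: 0.93
eef_pos: [0.4003, -0.254, 0.3009]
eef_rot: [-0.0, 0.904, 0.427, -0.0]
wrist_force: [1.1, -0.5, 0.6]
opening: 0.997
grasp_force: 0.0
```

carry_out(
  plan=[
    [[0.008,0.04,0,0,0,0.056,1],[0.016,0.08,0,0,0,0.112,1],[0.024,0.12,0,0,0,0.168,1],[0.032,0.16,0,0,0,0.224,1],[0.04,0.2,0,0,0,0.28,1]],
  ],
)

```text
time_s: 1.35
eef_pos: [0.44, -0.054, 0.3012]
eef_rot: [-0.0, 0.836, 0.549, 0.0]
wrist_force: [1.5, -0.0, 0.7]
opening: 0.997
grasp_force: 0.0
```

carry_out(
  plan=[
    [[0,0.04,0,0,0,0.056,1],[0,0.08,0,0,0,0.112,1],[0,0.12,0,0,0,0.168,1],[0,0.16,0,0,0,0.224,1],[0,0.2,0,0,0,0.28,1]],
  ],
)

```text
time_s: 1.77
eef_pos: [0.4395, 0.146, 0.3011]
eef_rot: [0.0, 0.751, 0.66, -0.0]
wrist_force: [0.8, 0.2, -0.4]
opening: 0.998
grasp_force: 0.0
```

carry_out(
  plan=[
    [[-0.003,0.041,0,0,0,0.053,1],[-0.006,0.082,0,0,0,0.106,1],[-0.009,0.123,0,0,0,0.16,1],[-0.012,0.164,0,0,0,0.213,1],[-0.015,0.205,0,0,0,0.266,1]],
  ],
)

```text
time_s: 2.18
eef_pos: [0.4243, 0.351, 0.3009]
eef_rot: [-0.0, 0.657, 0.754, -0.0]
wrist_force: [0.6, 0.2, -0.6]
opening: 0.995
grasp_force: 0.0
```

carry_out(
  plan=[
    [[0,0,-0.04,0,0,0,1],[0,0,-0.08,0,0,0,1],[0,0,-0.12,0,0,0,0.8],[0,0,-0.15,0,0,0,0.5],[0.001,-0.001,-0.166,0,0,0,0.3]],
  ],
)

```text
time_s: 2.6
eef_pos: [0.423, 0.3467, 0.1302]
eef_rot: [-0.001, 0.658, 0.753, -0.004]
wrist_force: [-0.1, -0.5, -0.6]
opening: 0.602
grasp_force: 0.0
```

carry_out(
  plan=[
    [[0,0,0,0,0,0,0],[0,0,0,0,0,0,0],[0,0,0,0,0,0,0],[0,0,0,0,0,0,0],[0,0,0,0,0,0,0]],
  ],
)

```text
time_s: 3.02
eef_pos: [0.4273, 0.3485, 0.1371]
eef_rot: [0.001, 0.658, 0.753, 0.001]
wrist_force: [-0.1, 0.2, 2.6]
opening: 0.089
grasp_force: 61.3
```

carry_out(
  plan=[
    [[0,0,0.01,0,0,0,0],[0,0,0.03,0,0,0,0],[0,0,0.06,0,0,0,0],[0,0,0.09,0,0,0,0],[0,0,0.12,0,0,0,0]],
  ],
)

```text
time_s: 3.43
eef_pos: [0.426, 0.3478, 0.2577]
eef_rot: [0.0, 0.658, 0.753, 0.0]
wrist_force: [0.3, 0.7, -2.2]
opening: 0.086
grasp_force: 60.7
```

carry_out(
  plan=[
    [[0.003,-0.025,0.004,0,0,-0.02,0],[0.007,-0.06,0.008,0,0,-0.04,0],[0.012,-0.095,0.012,0,0,-0.065,0],[0.017,-0.13,0.016,0,0,-0.09,0],[0.022,-0.165,0.02,0,0,-0.119,0]],
  ],
)

```text
time_s: 3.85
eef_pos: [0.4481, 0.1816, 0.2769]
eef_rot: [0.001, 0.702, 0.712, 0.001]
wrist_force: [1.0, 0.2, -2.6]
opening: 0.085
grasp_force: 60.8
```

carry_out(
  plan=[
    [[0.005,-0.035,0.002,0,0,-0.03,0],[0.01,-0.07,0.004,0,0,-0.055,0],[0.014,-0.105,0.006,0,0,-0.08,0],[0.018,-0.135,0.008,0,0,-0.1,0],[0.022,-0.165,0.01,0,0,-0.118,0]],
  ],
)

```text
time_s: 4.27
eef_pos: [0.4701, 0.0162, 0.2868]
eef_rot: [0.001, 0.743, 0.669, 0.001]
wrist_force: [-0.2, 0.1, -1.8]
opening: 0.086
grasp_force: 60.8
```

carry_out(
  plan=[
    [[0,0,0,-0.007,-0.069,0,0],[0,0,0,-0.014,-0.138,0,0],[0,0,0,-0.021,-0.207,0,0],[0,0,0,-0.029,-0.277,0,0],[0,0,0,-0.036,-0.347,0,0]],
  ],
)

```text
time_s: 4.68
eef_pos: [0.4702, 0.0178, 0.2867]
eef_rot: [0.131, 0.731, 0.659, 0.118]
wrist_force: [-0.8, -0.2, -1.6]
opening: 0.084
grasp_force: 60.8
```

carry_out(
  plan=[
    [[0,0,0,0,0,0,0],[0,0,0,0,0,0,0],[0,0,0,0,0,0,0],[0,0,0,0,0,0,0],[0,0,0,0,0,0,0]],
  ],
)

```text
time_s: 5.1
eef_pos: [0.4708, 0.0178, 0.2857]
eef_rot: [0.129, 0.731, 0.66, 0.116]
wrist_force: [-0.2, -0.7, -1.7]
opening: 0.083
grasp_force: 60.8
```

```bash
cat > look.py <<'E'
from bench import get_obs,camera
from bd import *
def snap(n,tag):
    c=camera(n);cv2.imwrite(f"pics/{n}{tag}.png",c["pixels"][:,:,::-1]);np.savez(f"{n}{tag}.npz",**c);return c
def ob():
    o=get_obs();print({k:np.round(o[k],4).tolist() for k in("time_s","eef_pos","eef_rot","wrist_force","torque","opening","grasp_force")});return o
E
python3 - <<'E'
from look import *
ob();c=snap("scene","1");boards(c,x0=.3);boards(snap("top","1"),x0=.3)
E
```

```text
{'time_s': 5.1, 'eef_pos': [0.4708, 0.0178, 0.2857], 'eef_rot': [0.1287, 0.7313, 0.6597, 0.1159], 'wrist_force': [-0.1615, -0.6766, -1.6891], 'torque': [0.0031, 0.2907, -0.01], 'opening': 0.083, 'grasp_force': 60.7713}
[ 267  148   87   97 6361] mean [0.4881 0.0162 0.2481] n [ 0.936 -0.097  0.337] yaw -5.9 tilt 19.7 rms 0.0014
 min [ 0.45  -0.059  0.087] max [0.523 0.095 0.342] edge ext [-0.0045  0.1409] e [0.103 0.995 0.   ] zpct [0.169 0.326]
[304 231  35  27 689] mean [0.4889 0.0619 0.2596] n [ 0.936 -0.091  0.339] yaw -5.6 tilt 19.8 rms 0.0007
 min [0.457 0.023 0.168] max [0.523 0.097 0.329] edge ext [0.0754 0.1403] e [0.097 0.995 0.   ] zpct [0.174 0.327]
[350 236  27  26 546] mean [ 0.4782 -0.0281  0.2635] n [ 0.935 -0.099  0.341] yaw -6.0 tilt 19.9 rms 0.0007
 min [ 0.45  -0.055  0.168] max [0.512 0.003 0.39 ] edge ext [-0.0023  0.0501] e [0.105 0.994 0.   ] zpct [0.174 0.329]
```

View pics/scene1.png

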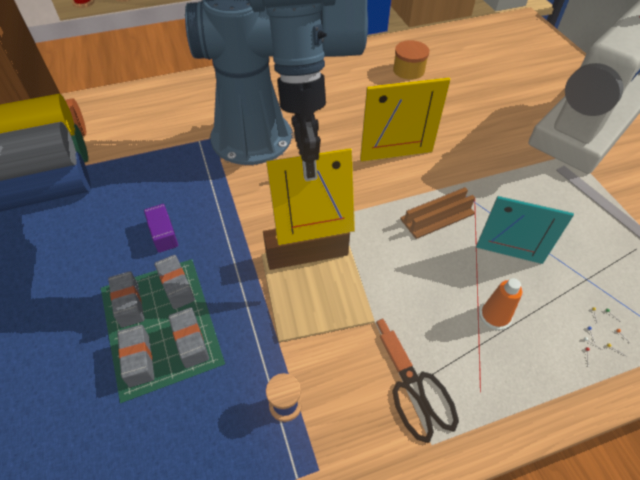

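The board is held at (310,195), tilted 19.8° with yaw −5.9°, square to the stand. I'll lower it now.

carry_out(
  plan=[
    [[-0.0095,-0.001,-0.03,0,0,0,0],[-0.019,-0.002,-0.065,0,0,0,0],[-0.019,-0.002,-0.1,0,0,0,0],[-0.019,-0.002,-0.13,0,0,0,0],[-0.019,-0.002,-0.145,0,0,0,0]],
  ],
)

```text
time_s: 5.62
eef_pos: [0.4488, 0.0166, 0.1362]
eef_rot: [0.126, 0.732, 0.66, 0.115]
wrist_force: [1.7, 0.1, 1.3]
opening: 0.085
grasp_force: 61.3
```

carry_out(
  plan=[
    [[0,0,-0.001,0,0,0,0],[0,0,-0.003,0,0,0,0],[0,0,-0.005,0,0,0,0],[0,0,-0.006,0,0,0,0],[0,0,-0.007,0,0,0,0]],
  ],
)

```text
time_s: 6.03
eef_pos: [0.452, 0.0158, 0.1343]
eef_rot: [0.13, 0.731, 0.66, 0.117]
wrist_force: [-1.1, 0.0, -2.2]
opening: 0.087
grasp_force: 60.7
```

Run:
```python
from look import *
ob();c=snap("scene","2");boards(c,x0=.3);boards(snap("top","2"),x0=.3)
```

```text
{'time_s': 6.0333, 'eef_pos': [0.452, 0.0158, 0.1343], 'eef_rot': [0.1296, 0.7311, 0.6596, 0.1166], 'wrist_force': [-1.0657, 0.0234, -2.2221], 'torque': [0.0629, 0.3257, 0.0066], 'opening': 0.0872, 'grasp_force': 60.6996}
[ 270  200   76   81 4574] mean [0.4692 0.0153 0.0976] n [ 0.936 -0.097  0.339] yaw -5.9 tilt 19.8 rms 0.0015
 min [ 0.432 -0.06   0.018] max [0.505 0.105 0.178] edge ext [-0.0084  0.1377] e [0.103 0.995 0.   ] zpct [0.021 0.175]
[ 308  243   63   29 1026] mean [0.4663 0.0188 0.1071] n [ 0.936 -0.096  0.34 ] yaw -5.9 tilt 19.9 rms 0.0008
 min [ 0.43  -0.057  0.019] max [0.503 0.094 0.209] edge ext [-0.0065  0.1386] e [0.103 0.995 0.   ] zpct [0.022 0.177]
```

carry_out(
  plan=[
    [[0,0,-0.001,0,0,0,0],[0,0,-0.002,0,0,0,0],[0,0,-0.003,0,0,0,0],[0,0,-0.0035,0,0,0,0],[0,0,-0.0035,0,0,0,0]],
  ],
)

```text
time_s: 6.55
eef_pos: [0.4518, 0.0158, 0.1309]
eef_rot: [0.129, 0.731, 0.66, 0.116]
wrist_force: [-5.8, 0.4, 9.6]
opening: 0.085
grasp_force: 62.6
```

Run:
```python
from look import *
ob()
```

```text
{'time_s': 6.55, 'eef_pos': [0.4518, 0.0158, 0.1309], 'eef_rot': [0.1294, 0.7311, 0.6597, 0.1165], 'wrist_force': [-5.763, 0.4176, 9.6236], 'torque': [0.1016, 0.9169, -0.0037], 'opening': 0.0846, 'grasp_force': 62.6297}
```

carry_out(
  plan=[
    [[0,0,0.0003,0,0,0,0.12],[0,0,0.0005,0,0,0,0.2],[0,0,0.0005,0,0,0,0.3],[0,0,0.0005,0,0,0,0.35],[0,0,0.0005,0,0,0,0.35]],
  ],
)

```text
time_s: 6.97
eef_pos: [0.4513, 0.0159, 0.1303]
eef_rot: [0.129, 0.731, 0.66, 0.116]
wrist_force: [-0.4, -0.1, 0.9]
opening: 0.35
grasp_force: 0.0
```

Run:
```python
from look import *
ob();c=snap("scene","3");boards(c,x0=.3);boards(snap("top","3"),x0=.3)
```

```text
{'time_s': 6.9667, 'eef_pos': [0.4513, 0.0159, 0.1303], 'eef_rot': [0.129, 0.7313, 0.6596, 0.1162], 'wrist_force': [-0.4389, -0.1495, 0.9105], 'torque': [0.0275, 0.181, -0.0125], 'opening': 0.3498, 'grasp_force': 0.0}
[ 270  200   76   82 4490] mean [0.4681 0.0149 0.0937] n [ 0.923 -0.097  0.372] yaw -6.0 tilt 21.8 rms 0.0016
 min [ 0.428 -0.06   0.016] max [0.508 0.096 0.22 ] edge ext [-0.0078  0.1383] e [0.105 0.994 0.   ] zpct [0.02 0.17]
[ 308  242   63   32 1117] mean [0.4648 0.021  0.1046] n [ 0.923 -0.097  0.373] yaw -6.0 tilt 21.9 rms 0.0009
 min [ 0.425 -0.058  0.016] max [0.506 0.093 0.222] edge ext [-0.0058  0.1393] e [0.105 0.994 0.   ] zpct [0.02  0.173]
```

carry_out(
  plan=[
    [[-0.002,0,0.006,0,0,0,0.35],[-0.0073,0.0008,0.02,0,0,0,0.35],[-0.0135,0.0014,0.037,0,0,0,0.35],[-0.02,0.002,0.056,0,0,0,0.35],[-0.027,0.003,0.075,0,0,0,0.35]],
  ],
)

```text
time_s: 7.48
eef_pos: [0.4236, 0.0191, 0.2062]
eef_rot: [0.129, 0.731, 0.66, 0.116]
wrist_force: [0.2, -0.4, 0.2]
opening: 0.35
grasp_force: 0.0
```

carry_out(
  plan=[
    [[0,0,0.03,0.007,0.069,0,0.5],[0.01,-0.02,0.06,0.014,0.138,0,0.8],[0.02,-0.05,0.08,0.021,0.207,0,1],[0.035,-0.075,0.1,0.029,0.277,0,1],[0.05,-0.1,0.12,0.036,0.349,0,1]],
  ],
)

```text
time_s: 7.9
eef_pos: [0.4746, -0.0823, 0.3277]
eef_rot: [-0.001, 0.743, 0.67, -0.001]
wrist_force: [0.5, 0.1, 0.5]
opening: 1.0
grasp_force: 0.0
```

carry_out(
  plan=[
    [[0.006,-0.012,0,0,0,-0.1,1],[0.012,-0.024,0,0,0,-0.2,1],[0.018,-0.036,0,0,0,-0.29,1],[0.024,-0.048,0,0,0,-0.38,1],[0.03,-0.06,0,0,0,-0.465,1]],
  ],
)

```text
time_s: 8.32
eef_pos: [0.5043, -0.1417, 0.3256]
eef_rot: [-0.001, 0.878, 0.479, -0.001]
wrist_force: [-1.0, -0.1, -0.6]
opening: 0.999
grasp_force: 0.0
```

carry_out(
  plan=[
    [[0.006,-0.012,-0.01,0,0,-0.1,1],[0.012,-0.024,-0.02,0,0,-0.2,1],[0.018,-0.036,-0.03,0,0,-0.29,1],[0.024,-0.048,-0.04,0,0,-0.38,1],[0.03,-0.06,-0.05,0,0,-0.465,1]],
  ],
)

```text
time_s: 8.73
eef_pos: [0.5343, -0.2016, 0.2752]
eef_rot: [-0.001, 0.965, 0.263, -0.0]
wrist_force: [0.7, 0.3, 0.1]
opening: 0.997
grasp_force: 0.0
```

carry_out(
  plan=[
    [[0.006,-0.012,-0.02,0,0,-0.1,1],[0.012,-0.024,-0.04,0,0,-0.2,1],[0.018,-0.036,-0.06,0,0,-0.29,1],[0.024,-0.048,-0.08,0,0,-0.38,1],[0.032,-0.063,-0.1,0,0,-0.463,1]],
  ],
)

```text
time_s: 9.15
eef_pos: [0.5662, -0.2642, 0.1748]
eef_rot: [-0.001, 0.999, 0.035, -0.0]
wrist_force: [-0.7, 0.5, -0.4]
opening: 0.999
grasp_force: 0.0
```

Run:
```python
from look import *
o=ob();q=o["eef_rot"];print("tooly yaw",np.degrees(2*np.arctan2(q[2],q[1]))-90)
c=snap("scene","4");boards(c,x0=.3)
```

```text
{'time_s': 9.15, 'eef_pos': [0.5662, -0.2642, 0.1748], 'eef_rot': [-0.0011, 0.9994, 0.0353, -0.0002], 'wrist_force': [-0.745, 0.511, -0.3755], 'torque': [0.0459, -0.0098, 0.0107], 'opening': 0.9987, 'grasp_force': 0.0}
tooly yaw -85.9511672049072
[ 269  200   77   80 4829] mean [0.4659 0.0156 0.0994] n [ 0.924 -0.097  0.371] yaw -6.0 tilt 21.8 rms 0.0016
 min [ 0.425 -0.06   0.016] max [0.507 0.097 0.174] edge ext [-0.0082  0.1377] e [0.104 0.995 0.   ] zpct [0.021 0.17 ]
```

View pics/scene4.png

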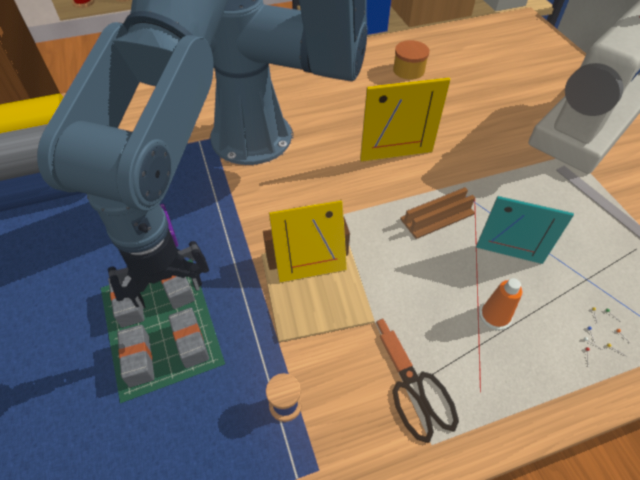

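The board leans steadily on the block at (310,240), tilted 21.8°. The gripper is over the first weight, so I'll grip it, lift slightly and read the force.

carry_out(
  plan=[
    [[0,0,-0.04,0,0,0,1],[0,0,-0.08,0,0,0,1],[0,0,-0.115,0,0,0,1],[0,0,-0.145,0,0,0,1],[0,0,-0.158,0,0,0,1]],
  ],
)

```text
time_s: 9.62
eef_pos: [0.5635, -0.2621, 0.0132]
eef_rot: [-0.003, 0.999, 0.038, -0.003]
wrist_force: [-0.3, 1.3, -0.6]
opening: 0.999
grasp_force: 0.0
```

carry_out(
  plan=[
    [[0,0,0,0,0,0,0.5],[0,0,0,0,0,0,0],[0,0,0,0,0,0,0],[0,0,0,0,0,0,0],[0,0,0,0,0,0,0]],
  ],
)

```text
time_s: 10.03
eef_pos: [0.5682, -0.2653, 0.0204]
eef_rot: [0.001, 0.999, 0.038, 0.002]
wrist_force: [-0.1, 0.4, 7.9]
opening: 0.553
grasp_force: 63.9
```

carry_out(
  plan=[
    [[0,0,0.004,0,0,0,0],[0,0,0.008,0,0,0,0],[0,0,0.01,0,0,0,0],[0,0,0.01,0,0,0,0],[0,0,0.01,0,0,0,0]],
  ],
)

```text
time_s: 10.45
eef_pos: [0.5661, -0.264, 0.0274]
eef_rot: [-0.001, 0.999, 0.037, -0.0]
wrist_force: [-0.1, 0.3, -1.9]
opening: 0.549
grasp_force: 62.9
```

carry_out(
  plan=[
    [[0,0,0,0,0,0,0],[0,0,0,0,0,0,0],[0,0,0,0,0,0,0],[0,0,0,0,0,0,0],[0,0,0,0,0,0,0]],
  ],
)

```text
time_s: 10.87
eef_pos: [0.5662, -0.264, 0.0271]
eef_rot: [-0.001, 0.999, 0.037, -0.0]
wrist_force: [-0.7, -0.5, -3.0]
opening: 0.556
grasp_force: 62.9
```

carry_out(
  plan=[
    [[0,0,-0.005,0,0,0,0],[0,0,-0.0095,0,0,0,0],[0,0,-0.0095,0,0,0,0],[0,0,-0.0095,0,0,0,0.8],[0,0,-0.0095,0,0,0,1]],
  ],
)

```text
time_s: 11.28
eef_pos: [0.5666, -0.2643, 0.0182]
eef_rot: [-0.001, 0.999, 0.037, 0.0]
wrist_force: [0.6, -0.3, 0.3]
opening: 0.815
grasp_force: 0.0
```

carry_out(
  plan=[
    [[0,0,0,0,0,0,1],[0,0,0.01,0,0,0,1],[0,0,0.04,0,0,0,1],[0,0,0.075,0,0,0,1],[-0.02,-0.001,0.095,0,0,0,1]],
  ],
)

```text
time_s: 11.7
eef_pos: [0.5497, -0.2662, 0.1171]
eef_rot: [0.001, 0.999, 0.038, 0.003]
wrist_force: [0.5, -1.1, 1.2]
opening: 1.001
grasp_force: 0.0
```

carry_out(
  plan=[
    [[-0.03,-0.001,0,0,0,0.02,1],[-0.06,-0.003,0,0,0,0.05,1],[-0.09,-0.004,0,0,0,0.07,1],[-0.119,-0.0055,0,0,0,0.087,1],[-0.119,-0.0055,0,0,0,0.087,1]],
  ],
)

```text
time_s: 12.12
eef_pos: [0.423, -0.2696, 0.1124]
eef_rot: [-0.002, 0.997, 0.081, -0.002]
wrist_force: [-0.5, -0.2, -0.1]
opening: 1.005
grasp_force: 0.0
```

carry_out(
  plan=[
    [[0,0,-0.02,0,0,0,1],[0,0,-0.05,0,0,0,1],[0,0,-0.075,0,0,0,1],[0,0,-0.09,0,0,0,1],[0,0,-0.095,0,0,0,1]],
  ],
)

```text
time_s: 12.53
eef_pos: [0.4261, -0.2693, 0.0156]
eef_rot: [-0.003, 0.997, 0.081, -0.001]
wrist_force: [-0.5, 0.4, 0.0]
opening: 1.001
grasp_force: 0.0
```

carry_out(
  plan=[
    [[0,0,0,0,0,0,0.5],[0,0,0,0,0,0,0],[0,0,0,0,0,0,0],[0,0,0,0,0,0,0],[0,0,0,0,0,0,0]],
  ],
)

```text
time_s: 12.95
eef_pos: [0.4283, -0.2713, 0.0194]
eef_rot: [-0.0, 0.997, 0.081, 0.001]
wrist_force: [-1.2, 1.5, 6.4]
opening: 0.547
grasp_force: 64.2
```

carry_out(
  plan=[
    [[0,0,0.004,0,0,0,0],[0,0,0.008,0,0,0,0],[0,0,0.01,0,0,0,0],[0,0,0.01,0,0,0,0],[0,0,0.01,0,0,0,0]],
  ],
)

```text
time_s: 13.37
eef_pos: [0.4271, -0.2704, 0.0277]
eef_rot: [-0.001, 0.997, 0.081, -0.0]
wrist_force: [-0.5, -0.5, -7.5]
opening: 0.551
grasp_force: 63.0
```

carry_out(
  plan=[
    [[0,0,0,0,0,0,0],[0,0,0,0,0,0,0],[0,0,0,0,0,0,0],[0,0,0,0,0,0,0],[0,0,0,0,0,0,0]],
  ],
)

```text
time_s: 13.78
eef_pos: [0.4272, -0.2705, 0.0276]
eef_rot: [-0.001, 0.997, 0.081, -0.0]
wrist_force: [1.0, 0.1, -5.7]
opening: 0.55
grasp_force: 63.0
```

That lift reads about −6.6 N (0.6–0.7 kg), against about −2.5 N for the first, so this is the heavy weight. I'll carry it to the stand.

carry_out(
  plan=[
    [[0,0,0.015,0,0,0,0],[0,0,0.04,0,0,0,0],[0,0,0.07,0,0,0,0],[0,0,0.1,0,0,0,0],[0,0,0.12,0,0,0,0]],
  ],
)

```text
time_s: 14.2
eef_pos: [0.428, -0.2712, 0.1506]
eef_rot: [0.0, 0.997, 0.081, 0.001]
wrist_force: [1.1, -0.7, -4.9]
opening: 0.557
grasp_force: 64.4
```

carry_out(
  plan=[
    [[0.02,0.015,0,0,0,-0.015,0],[0.045,0.035,0,0,0,-0.035,0],[0.075,0.055,0,0,0,-0.055,0],[0.105,0.08,0,0,0,-0.08,0],[0.13,0.1,0,0,0,-0.1,0]],
  ],
)

```text
time_s: 14.62
eef_pos: [0.5587, -0.1689, 0.1478]
eef_rot: [-0.001, 1.0, 0.03, 0.0]
wrist_force: [-1.1, 0.1, -6.6]
opening: 0.554
grasp_force: 64.5
```

carry_out(
  plan=[
    [[0.01,0.035,0,0,0,-0.035,0],[0.02,0.075,0,0,0,-0.07,0],[0.024,0.115,0,0,0,-0.11,0],[0.024,0.15,0,0,0,-0.145,0],[0.024,0.175,0,0,0,-0.165,0]],
  ],
)

```text
time_s: 15.03
eef_pos: [0.5806, 0.008, 0.1472]
eef_rot: [-0.002, 0.999, -0.052, -0.001]
wrist_force: [0.1, -0.1, -6.7]
opening: 0.554
grasp_force: 64.7
```

carry_out(
  plan=[
    [[0,0,-0.01,0,0,0,0],[0,0,-0.03,0,0,0,0],[0,0,-0.05,0,0,0,0],[0,0,-0.06,0,0,0,0],[0,0,-0.06,0,0,0,0]],
  ],
)

```text
time_s: 15.45
eef_pos: [0.5786, 0.0046, 0.0845]
eef_rot: [-0.001, 0.999, -0.052, -0.003]
wrist_force: [-1.3, -1.3, -5.8]
opening: 0.553
grasp_force: 66.2
```

Run:
```python
from look import *
o=ob();q=o["eef_rot"];print("tooly yaw",np.degrees(2*np.arctan2(q[2],q[1]))-90)
for n in("scene","top"):
    c=snap(n,"5");boards(c,x0=.3);W=world(c);H=hsv(c);x,y,z=np.moveaxis(W,-1,0)
    m=(x>.5)&(x<.68)&(y>-.04)&(y<.05)&(z>.03)&(z<.14)
    for r in rects(W,m):print(n,*r)
    K=np.histogram(z[m],bins=22,range=(.03,.14));print(K[0])
    for lab,hm in (("orange",(H[...,0]<14)&(H[...,1]>110)),("grey",H[...,1]<45)):
        p=W[m&hm]
        if len(p)>20: print(lab,len(p),np.median(p,0).round(4),p.min(0).round(3),p.max(0).round(3))
```

```text
{'time_s': 15.45, 'eef_pos': [0.5786, 0.0046, 0.0845], 'eef_rot': [-0.0014, 0.9987, -0.0516, -0.0032], 'wrist_force': [-1.3116, -1.2837, -5.8153], 'torque': [-0.0662, 0.0443, -0.0705], 'opening': 0.5526, 'grasp_force': 66.1981}
tooly yaw -95.91854181449722
[ 269  208   32   73 1535] mean [ 0.4555 -0.0311  0.1131] n [ 0.924 -0.094  0.371] yaw -5.8 tilt 21.8 rms 0.0015
 min [ 0.427 -0.061  0.018] max [0.585 0.004 0.19 ] edge ext [-0.0109  0.0451] e [0.101 0.995 0.   ] zpct [0.024 0.171]
scene [596.    2.1] [76.7 65.9] 85.4 116.4 1190 [322 294]
[  0   0   0   0   0   0   0   3  26  35  35  43  44  51  59  56  93 645
  50  18  37  67]
orange 157 [0.5788 0.0073 0.1181] [ 0.569 -0.022  0.114] [0.591 0.028 0.135]
grey 846 [6.130e-01 1.000e-04 1.161e-01] [ 0.563 -0.028  0.074] [0.63  0.049 0.14 ]
top [546.6   9. ] [48. 36.] 83.5 118.9 248 [343 225]
[  0   0   0   0   0   0   0   0   2   3   4   4   6   5   4   2  10 116
  93   4   3   2]
grey 220 [0.5428 0.0119 0.1193] [ 0.528 -0.015  0.09 ] [0.58  0.04  0.135]
```

View pics/scene5.png

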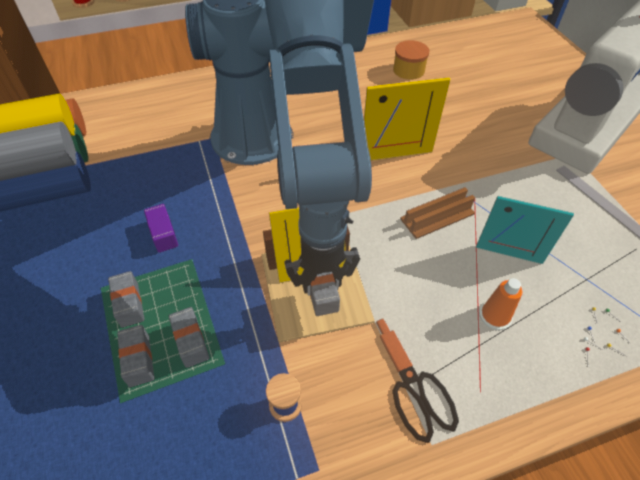

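The heavy weight is held at (325,290), above the plate and in line with the board. I'll lower it almost to the plate before sliding it in.

carry_out(
  plan=[
    [[0,0,-0.015,0,0,0,0],[0,0,-0.03,0,0,0,0],[0,0,-0.045,0,0,0,0],[0,0,-0.054,0,0,0,0],[0,0,-0.054,0,0,0,0]],
  ],
)

```text
time_s: 15.97
eef_pos: [0.5805, 0.0043, 0.0328]
eef_rot: [-0.001, 0.999, -0.052, -0.001]
wrist_force: [-0.7, 0.7, -6.3]
opening: 0.553
grasp_force: 66.2
```

carry_out(
  plan=[
    [[0,0,0,0,0,0,0],[0,0,0,0,0,0,0],[0,0,0,0,0,0,0],[0,0,0,0,0,0,0],[0,0,0,0,0,0,0]],
  ],
)

```text
time_s: 16.38
eef_pos: [0.5818, 0.0044, 0.0346]
eef_rot: [-0.001, 0.999, -0.052, 0.001]
wrist_force: [-0.4, 0.3, -6.6]
opening: 0.553
grasp_force: 66.2
```

Run:
```python
from look import *
o=ob();q=o["eef_rot"];print("tooly yaw",np.degrees(2*np.arctan2(q[2],q[1]))-90)
for n in("scene","top"):
    c=snap(n,"6");W=world(c);H=hsv(c);x,y,z=np.moveaxis(W,-1,0)
    m=(x>.5)&(x<.68)&(y>-.04)&(y<.05)&(z>.052)&(z<.068)&(H[...,1]<60)
    for r in rects(W,m,30):print(n,*r)
    p=W[m]; S=np.array([.5218,.0108]);u=np.array([.9947,-.1028]); s=(p[:,:2]-S)@u
    print(np.percentile(s,[.5,2,50,98,99.5]).round(4),np.median(p[:,2]))
```

```text
{'time_s': 16.3833, 'eef_pos': [0.5818, 0.0044, 0.0346], 'eef_rot': [-0.0009, 0.9987, -0.0515, 0.0006], 'wrist_force': [-0.419, 0.2735, -6.5618], 'torque': [0.0183, -0.0219, -0.0047], 'opening': 0.5528, 'grasp_force': 66.2319}
tooly yaw -95.90823677571153
scene [627.7  -1.9] [45.4  7.3] 82.6 62.7 109 [327 317]
[0.0461 0.0478 0.0932 0.1099 0.1102] 0.06624678485173263
[0.0089 0.0091 0.0208 0.0391 0.0407] 0.06561159185286225
```

carry_out(
  plan=[
    [[-0.003,0.0003,-0.003,0,0,0,0],[-0.01,0.001,-0.005,0,0,0,0],[-0.018,0.0019,-0.005,0,0,0,0],[-0.023,0.0024,-0.005,0,0,0,0],[-0.025,0.0026,-0.005,0,0,0,0]],
  ],
)

```text
time_s: 16.9
eef_pos: [0.5544, 0.0075, 0.0283]
eef_rot: [-0.001, 0.999, -0.051, -0.001]
wrist_force: [-0.2, 0.8, -6.2]
opening: 0.551
grasp_force: 66.3
```

carry_out(
  plan=[
    [[-0.002,0.0002,0,0,0,0,0],[-0.004,0.0004,0,0,0,0,0],[-0.006,0.0006,0,0,0,0,0],[-0.0075,0.0008,0,0,0,0,0],[-0.0075,0.0008,0,0,0,0,0]],
  ],
)

```text
time_s: 17.32
eef_pos: [0.549, 0.0078, 0.029]
eef_rot: [-0.001, 0.999, -0.052, 0.0]
wrist_force: [1.1, -1.0, -6.4]
opening: 0.556
grasp_force: 66.4
```

```bash
cat > bl.py <<'E'
from look import *
import sys
t=sys.argv[1];o=ob();boards(snap("scene",t),x0=.3,x1=.512);boards(snap("top",t),x0=.3,x1=.512)
E
python3 bl.py 7
```

```text
{'time_s': 17.3167, 'eef_pos': [0.549, 0.0078, 0.029], 'eef_rot': [-0.0009, 0.9987, -0.0516, 0.0004], 'wrist_force': [1.1115, -0.9846, -6.4442], 'torque': [-0.0623, -0.212, 0.0015], 'opening': 0.5562, 'grasp_force': 66.3689}
[ 270  211   29   69 1276] mean [ 0.4575 -0.035   0.1085] n [ 0.933 -0.1    0.345] yaw -6.1 tilt 20.2 rms 0.0015
 min [ 0.429 -0.06   0.02 ] max [ 0.53  -0.005  0.173] edge ext [-0.0081  0.0402] e [0.107 0.994 0.   ] zpct [0.024 0.171]
[339 231   6  24 107] mean [0.4838 0.0834 0.0714] n [0.906 0.333 0.261] yaw 20.2 tilt 15.1 rms 0.0015
 min [0.47  0.075 0.05 ] max [0.492 0.091 0.107] edge ext [-0.0971 -0.0784] e [-0.345  0.939  0.   ] zpct [0.052 0.103]
[319 244  43  14 276] mean [0.4848 0.0072 0.0479] n [ 0.936 -0.101  0.336] yaw -6.1 tilt 19.6 rms 0.0006
 min [ 0.465 -0.043  0.014] max [0.501 0.069 0.091] edge ext [0.011  0.1199] e [0.107 0.994 0.   ] zpct [0.02  0.083]
```

Tilt is now 20.2° and the weight touches the foot. I'll set it down and release.

carry_out(
  plan=[
    [[0,0,-0.0005,0,0,0,0],[0,0,-0.001,0,0,0,0],[0,0,-0.0015,0,0,0,0],[0,0,-0.0015,0,0,0,0],[0,0,-0.0015,0,0,0,0]],
  ],
)

```text
time_s: 17.83
eef_pos: [0.549, 0.0078, 0.0273]
eef_rot: [-0.001, 0.999, -0.052, 0.0]
wrist_force: [2.3, 0.1, -6.0]
opening: 0.55
grasp_force: 66.4
```

carry_out(
  plan=[
    [[0,0,-0.0003,0,0,0,0],[0,0,-0.0006,0,0,0,0],[0,0,-0.001,0,0,0,0],[0,0,-0.001,0,0,0,0],[0,0,-0.001,0,0,0,0]],
  ],
)

```text
time_s: 18.25
eef_pos: [0.549, 0.0078, 0.0265]
eef_rot: [-0.001, 0.999, -0.052, 0.0]
wrist_force: [1.7, 0.1, -3.2]
opening: 0.553
grasp_force: 66.6
```

Contact is starting. Half a millimetre more, then open and back off.

carry_out(
  plan=[
    [[0,0,-0.0004,0,0,0,0],[0,0,-0.0004,0,0,0,0],[0,0,-0.0004,0,0,0,0.65],[0,0,-0.0004,0,0,0,0.8],[0,0,-0.0004,0,0,0,0.95]],
  ],
)

```text
time_s: 18.67
eef_pos: [0.5487, 0.0079, 0.0259]
eef_rot: [-0.001, 0.999, -0.052, -0.0]
wrist_force: [-0.0, 0.4, 1.1]
opening: 0.912
grasp_force: 0.0
```

carry_out(
  plan=[
    [[0,0,0,0,0,0,1],[0,0,0.005,0,0,0,1],[0,0,0.02,0,0,0,1],[0,0,0.045,0,0,0,1],[0.01,-0.002,0.07,0,0,0,1]],
  ],
)

```text
time_s: 19.08
eef_pos: [0.5563, 0.0066, 0.0956]
eef_rot: [-0.001, 0.999, -0.051, -0.002]
wrist_force: [1.4, 0.9, 0.5]
opening: 0.999
grasp_force: 0.0
```

carry_out(
  plan=[
    [[0,-0.01,0.04,0,0,0,1],[0,-0.03,0.08,0,0,0,1],[0,-0.065,0.11,0,0,0,1],[0,-0.1,0.13,0,0,0,1],[0,-0.13,0.14,0,0,0,1]],
  ],
)

```text
time_s: 19.5
eef_pos: [0.5599, -0.1255, 0.2402]
eef_rot: [0.0, 0.999, -0.051, 0.003]
wrist_force: [1.0, 0.7, 0.4]
opening: 1.0
grasp_force: 0.0
```

carry_out(
  plan=[
    [[0,-0.04,0,0,0,0,1],[0,-0.08,0,0,0,0,1],[0,-0.12,0,0,0,0,1],[0,-0.15,0,0,0,0,1],[0,-0.17,0,0,0,0,1]],
  ],
)

```text
time_s: 19.92
eef_pos: [0.558, -0.2976, 0.2362]
eef_rot: [-0.001, 0.999, -0.053, 0.0]
wrist_force: [-0.1, -0.0, -0.3]
opening: 0.997
grasp_force: 0.0
```

```bash
python3 bl.py 8
python3 - <<'E'
from h import *
S=np.array([.5218,.0108]);u=np.array([.9947,-.1028]);v=np.array([.1028,.9947])
for n in("scene","top"):
    c=dict(np.load(n+"8.npz"));W=world(c);x,y,z=np.moveaxis(W,-1,0);H=hsv(c)
    m=(x>.48)&(x<.65)&(y>-.04)&(y<.05)&(z>.054)&(z<.066)&((H[...,1]<60)|(H[...,0]<16))
    for r in rects(W,m):print(n,*r,"stand xy",(((r[0]/1000-S)@u).round(4),((r[0]/1000-S)@v).round(4)))
    m=(x>.3)&(x<.7)&(y<-.2)&(y>-.45)&(z>.045)&(z<.062)
    for r in rects(W,m):print(n,*r)
E
```

```text
{'time_s': 19.9167, 'eef_pos': [0.558, -0.2976, 0.2362], 'eef_rot': [-0.0005, 0.9986, -0.0528, 0.0001], 'wrist_force': [-0.0795, -0.0264, -0.2678], 'torque': [-0.0384, -0.0013, 0.0165], 'opening': 0.9972, 'grasp_force': 0.0}
[ 269  201   77   79 4483] mean [0.4642 0.0152 0.1045] n [ 0.934 -0.097  0.345] yaw -5.9 tilt 20.2 rms 0.0015
 min [ 0.426 -0.06   0.018] max [0.504 0.097 0.174] edge ext [-0.0085  0.1374] e [0.104 0.995 0.   ] zpct [0.022 0.172]
[ 308  243   63   30 1323] mean [0.463  0.0178 0.1095] n [ 0.932 -0.097  0.348] yaw -5.9 tilt 20.4 rms 0.0009
 min [ 0.428 -0.058  0.016] max [0.503 0.093 0.178] edge ext [-0.0061  0.1382] e [0.103 0.995 0.   ] zpct [0.022 0.174]
scene [549.2   7.6] [48.5 99.1] 84.4 59.8 956 [319 285] stand xy (np.float64(0.0276), np.float64(-0.0004))
scene [ 437.2 -371.4] [103.7  48.6] 1.6 52.4 1041 [124 294]
scene [ 564.3 -264.6] [101.5  48.5] 4.6 52.6 1211 [187 333]
scene [ 570.1 -367.1] [ 49.3 101. ] 89.1 52.5 1307 [133 352]
top [548.2   9.2] [ 47.8 100. ] 84.1 59.7 689 [343 226] stand xy (np.float64(0.0264), np.float64(0.0011))
top [ 564.5 -262.7] [99.6 50. ] 4.8 52.4 714 [447 220]
```

View pics/scene8.png

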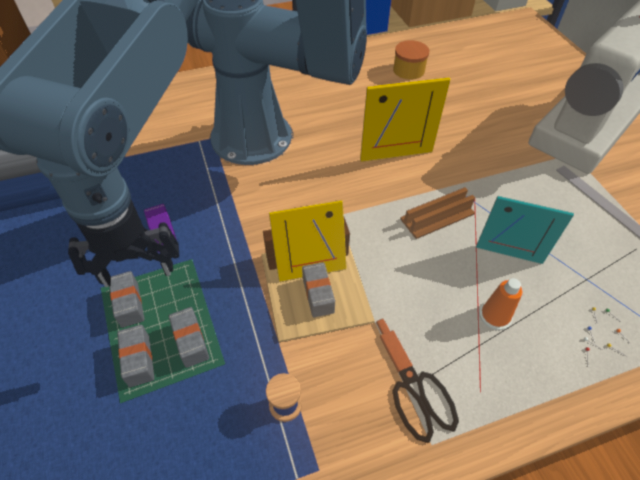

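The board leans at about 20.3° at (310,240). The weight lies end-on against the middle of its foot at (319,288), three weights are on the mat, and the other things are where they were.

```bash
python3 -c "
from bench import hand_in;print(hand_in())"
```

```text
the job is handed in; nothing more can be done
None
```

The job is handed in: the board leans square and centred at about 20°, the heavy weight (about 0.65 kg by feel) lies end-on against the middle of its foot, the three light weights are on the mat, and the cone, spool and scissors were not touched.

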